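# Dispense the ball of smoking wood from the braai carousel

### The job

First set the open steel pan on the shelf squarely under the carousel's spout, its grip plate away from the stand. Then turn the carousel by its crank until the compartment with the wooden ball faces the spout, push the gate lever under the wire guard through its quarter turn to the end stop, and tip the carousel by its wooden bar until the ball rolls into the pan. Finally tip the carousel back level, leaving the gate open, the other wood in its compartments and the bucket, jar, grinder and brush where they are.

Things in the scene. Friction and masses are not known exactly. Their poses are not given: they have to be found in the camera images.
- stand: Fixed dark steel stand of the wood carousel: base 290 x 150 x 12 mm, two 10 mm cheeks at its x = -138 and 138, 70 mm wide in y, 200 mm high, the cradle hung between them. Origin: centre of the base's underside, on the shelf; z up. Spout and gate lever on its -y side, tipping bar on +y. Offsets given below are in mm in this frame with the cradle level (tray floor at height 180).
- pan_spot (a point): Point on the shelf at stand offset (0, -220, 0) mm, where the pan's middle belongs for catching the ball. Axes as the stand's.
- pan_in (a point): Middle of the inner floor of the loose open steel pan, 130 (pan x) x 160 mm (pan y) outside, 60 mm high, walls 4 mm, 0.3 kg; 4 mm above the pan's underside. Pan axes: z up, grip plate on its -y side. Well placed, it stands level on the shelf with its axes as the stand's, so the grip plate is on the side away from the stand.
- pan_grip (a point): Centre of the free upper part of the pan's upright wooden grip plate: 60 mm wide (pan x), 12 mm thick (pan y), its top 100 mm and the pan's rim 60 mm above the pan's underside; the point is 80 mm above the underside and 85 mm from the pan's middle towards pan -y.
- carousel (a joint): Angle (rad) of the round plywood tray about the stand's vertical axis, positive anticlockwise from above, near 0 at the start, -3.7 to 3.7. Four compartments of a quarter each, between 48 mm high dividers 5 mm thick. It stays where it is left; turning it takes about 4 N at the crank.
- cradle (a joint): Tip angle (rad) of the cradle about the stand's x axis at height 180 mm: 0 level (end stop), grows as the bar side rises and the spout sinks, 0.6 at the other stop. Stiff friction hinge: it stays where it is left, about 8 to 15 N at the bar moves it.
- gate (a joint): Angle (rad) of the spout gate and its lever about an upright shaft at stand (-50, -108): 0 shut, 1.571 open at the end stop, clockwise from above. Stays where left; about 2 N at the lever. A wire guard on the cradle (rods 5 mm thick, 20 apart; x -133 to 53, y -190 to -82, height 295 to 301) roofs spout and lever, on thin legs at (50,-118) and (-75,-92).
- crank (a point): Point 98 mm above the tray floor on the axis of the upright wooden crank post of the carousel, 14 mm in diameter, free from 54 to 120 mm above the tray floor (50 mm from the carousel axis, on the divider between bay1 and bay2). The post is fixed to the tray.
- hub (a point): On the carousel's axis, 30 mm above the tray floor. Round the tray stands the cradle's aluminium drum wall, inner radius 108, outer 113 mm, up to 46 mm above the tray floor, open only at the spout.
- bay1 (a point): Middle of the compartment 90 degrees anticlockwise (from above) from the one that is at the spout when the carousel reads 0 (that one holds a split wood block at the start); 70 mm from the axis, 30 mm above the tray floor.
- bay2 (a point): Middle of the compartment opposite from the one that is at the spout when the carousel reads 0 (that one holds a split wood block at the start); 70 mm from the axis, 30 mm above the tray floor.
- bay3 (a point): Middle of the compartment 90 degrees clockwise (from above) from the one that is at the spout when the carousel reads 0 (that one holds a split wood block at the start); 70 mm from the axis, 30 mm above the tray floor.
- spout_bay (a point): Where a compartment's middle lies when it faces the spout squarely: 70 mm from the axis towards the spout, 30 mm above the tray floor. The spout is an 80 mm wide opening in the drum wall; its chute floor, 2 mm above the tray floor, ends at stand y = -172. Fully tipped, the chute's end is about 80 mm above the shelf at y = -140.
- ball_center (a point): Centre of the plain wooden ball, 60 mm in diameter, 75 g; starts in bay1, bay2 or bay3, which one varies.
- log_mid (a point): Centre of the short lying log, 40 mm in diameter, 56 mm long, in another compartment.
- block_mid (a point): Centre of a split wood block 56 x 40 x 38 mm in another compartment.
- block2_mid (a point): Centre of a split wood block 54 x 42 x 34 mm in the compartment at the spout at the start.
- lever_tip (a point): Tip of the flat dark steel gate lever: a level bar 12 mm wide, 10 thick, reaching 85 mm from the shaft, its middle at height 242. From above it points 300 degrees (anticlockwise from the stand's +x) when shut, 210 when open. The wire guard (see gate) overhangs it, so it is reached with fingers tilted about 40 degrees, from the stand's -y side, and pushed towards -x.
- tip_bar (a point): Middle of the wooden tipping bar on the cradle: 120 mm long along the stand's x, 16 mm in diameter, at stand offset (0, 150, 235) mm when level (150 mm from the tipping axis and 55 mm above it); free all round but for a steel arm near each end (x = -55 and +55).
- bucket_mid (a point): Middle of a small closed steel bucket, 106 mm across, 120 mm high with its knob; leave alone.
- jar_mid (a point): Middle of a frosted glass jar, 68 mm across, 105 mm high; leave alone.
- grinder_mid (a point): Middle of a dark wooden grinder, 52 mm across, 150 mm high; leave alone.
- brush: Black basting brush 200 mm long lying on the shelf; leave alone.
Mind the look-alikes: they are no part of the job. Of the things that look like the part that bears pan_in, the larger one is meant.

How it is judged (in metres and radians):
On the way, in this order (a step that is already met when the one before it is completed fails the run):
1. the pan stands on the shelf under the spout, its middle within 30 mm of the spot (horizontal distance between pan_in and pan_spot below 0.03 m and height (world z) of pan_in below 0.012 m and angle between pan_in's own z axis and vertical below 0.08 rad), for 0.2 s.
2. the compartment that holds the ball faces the spout within 18 mm (((distance between bay1 and spout_bay below 0.018 m and horizontal distance between ball_center and bay1 below 0.05 m) or (distance between bay2 and spout_bay below 0.018 m and horizontal distance between ball_center and bay2 below 0.05 m) or (distance between bay3 and spout_bay below 0.018 m and horizontal distance between ball_center and bay3 below 0.05 m))), for 0.2 s.
3. the gate lever is at its end stop and the carousel is still level, ball inside (value of joint gate above 1.45 rad and value of joint cradle below 0.15 rad and horizontal distance between ball_center and hub below 0.12 m), for 0.1 s.
4. the carousel is tipped and the ball has rolled into the pan (value of joint cradle above 0.25 rad and horizontal distance between ball_center and pan_in below 0.06 m and height (world z) of ball_center below 0.06 m), for 0.1 s.
At the end, for the whole second after the job is handed in: The ball lies in the pan, the pan stands level on the shelf within 50 mm of its spot under the spout, the carousel is back level (within 0.08 rad) and still, the gate is open (over 1.4 rad), the log and both blocks are still in the carousel (value of joint cradle below 0.08 rad and value of joint gate above 1.4 rad and horizontal distance between ball_center and pan_in below 0.06 m and height (world z) of ball_center below 0.06 m and horizontal distance between pan_in and pan_spot below 0.05 m and height (world z) of pan_in below 0.012 m and angle between pan_in's own z axis and vertical below 0.08 rad and horizontal distance between each of log_mid, block_mid, block2_mid and hub below 0.11 m and velocity of joint cradle below 0.05 rad/s); the robot touches nothing.
It fails at once if the bucket, jar, grinder or brush is shifted by more than 30 mm (distance of any of bucket_mid, jar_mid, grinder_mid, brush from where it was at the start of the episode above 0.03 m).
It fails at once if another piece of wood leaves the carousel (distance between any of log_mid, block_mid, block2_mid and hub above 0.14 m).
It also fails if it takes over 72 s, if anything falls off the work surface, if the arm or the gripper's body presses on something with over 40 N, if the wrist force passes 120 N, or if a joint passes its speed limit or range.

### The arm

A 7-joint arm with a two-finger parallel gripper is mounted at the origin on the work surface. World frame = base frame: x ahead of the robot, y to its left, z up, the work surface at z = 0. Lengths are in m, angles in degrees, forces in N, time in s.
With the tool pointing down it reaches from about 0.425 to 0.875 m from the base axis. Payload 4.7 kg.
Tool frame: the origin (TCP) lies at the very end of the fingers, on their centre line; the grasp point (between the pads) lies grip_depth behind it (grip_depth is the distance from the TCP to the grasp point, in m); z points along the fingers, y is the line along which they close (so a half turn about z gives the same grasp; the last joint's range is limited). The gripper opens to 87 mm and grips with 3 to 60 N. Pads are 19 mm wide; open, the fingers measure 117 mm over their backs; the gripper's body (75 mm by 190 mm) begins 51 mm behind the grasp point.
Start: joints at [69.448, 18.392, -4.016, 83.108, 1.295, 78.541, -3.26], TCP at [0.237, -0.605, 0.223] pointing down, gripper open.
Joint ranges: [-163.93, 163.93], [-17.29, 119.83], [-79.2, 71.16], [3.27, 140.29], [-89.18, 269.18], [5.43, 117.66], [-154.24, 154.24]. Speed limits (degrees/s): [147.25, 147.25, 180, 180, 180, 180, 180].

### API

Orientations are given as [roll, pitch, yaw] about the fixed x, y, z axes, in that order (R = Rz(yaw) Ry(pitch) Rx(roll)).
In Python, from bench import * gives the robot as it stands.
- The arm moves only by the tool arm_command, never from a script. Its argument "rows" is a list of rows, each an object of numbers: "hand": the opening, from 0 (shut) to 1 (fully open); "dx", "dy", "dz": the shift along the world's x, y, z in mm; "ax", "ay", "az": the turn, a rotation vector about the world's x, y, z in rad. In form: [{"hand": .., "dx": .., "dy": .., "dz": .., "ax": .., "ay": .., "az": ..}, ...]. A call has 1 to 8 rows; each row shifts and turns the commanded pose from where the row before left it; what a row does not reach is not made up. A row lasts 1/12 s, in which the tool goes at most 41.7 mm and 7.16 degrees, less where a joint would pass 70% of its speed; a pose out of reach is approached as far as the arm can. A call with a gripper value outside its range is refused whole. The fingers move at their own pace and stop on an object; "force" is the grip in N (left out, the last holds). Time passes only in rows, so rows that do not move let the fingers close. It gives the time, the measured TCP pose, the force, the opening and the grip force at its end, in the units of the state.
- sense(): the state, without advancing time (a new reading comes with each control period).
- capture(name): name is "side" or "top" or "wrist"; returns the picture (420x560x3 uint8, blue, green, red); there is no depth.
- calibration(name): a dict with "mtx" (3x3 intrinsics, pixels), "extrinsics" (4x4, takes a point from world to camera coordinates). Camera axes: x right, y up, looking along -z (the intrinsics and any distortion apply to the point x, -y, -z); pixel columns grow to the right and rows downward; lengths in m; the calibration is good to about 2 mm. A picture is of the moment at which its call begins: read the wrist's pose just before it. calibration takes no time and is no camera call; for the wrist camera it gives the pose at the moment of the call.
- sign_off(): hands the job in; it is judged then, once.
The state is a dict: "t": time; "q": joint angles; "qd": joint speeds; "effort": joint torques, N m; "tool_pos": TCP position; "tcp_rot": TCP orientation; "force": force on the tool from outside, world axes, zero at the start; "torque": the same for the moment, N m; "finger_gap": opening from 0.0 (shut) to 1.0 (fully open); "grasp_force": force on a finger pad.
Only numpy, scipy, OpenCV 4.12 (cv2) and the standard library are available. Lean on these libraries where they do the work, as an engineer would, in place of code of your own. Each camera call takes 0.05 s, during which the arm holds its last target. There are 200 camera calls.

## Working session

There is one attempt and no reset: what is moved stays moved. The work goes in short steps, Python scripts to look and compute and a tool call to move; the robot and the scene stay as the last step left them, time stands still between calls to the robot, and variables do not carry over. Pictures are saved under pics/ and viewed, at most 10 in all, crops included, and the job is handed in when it is done.

Besides the shell and the picture viewer there is one more tool, called after "Emit:" by a JSON object that holds its "method" and its "body". arm_command: Moves the arm, as the interface text tells. Its arguments: {"type":"object","properties":{"rows":{"type":"array","items":{"type":"object","properties":{"hand":{"type":"number"},"dx":{"type":"number"},"dy":{"type":"number"},"dz":{"type":"number"},"ax":{"type":"number"},"ay":{"type":"number"},"az":{"type":"number"}}}},"force":{"type":"number"}},"required":["rows"]}

```bash
mkdir -p pics; ls; python3 - <<'E'
from bench import *
import cv2, numpy as np
s=sense(); print({k:np.round(v,3).tolist() for k,v in s.items()})
for n in ("side","top"):
    c=calibration(n); print(n,np.round(c["mtx"],1).tolist(),np.round(c["extrinsics"],4).tolist(),[k for k in c])
    im=capture(n); cv2.imwrite(f"pics/{n}0.png",im)
a=[cv2.imread(f"pics/{n}0.png") for n in ("side","top")]
E
```

```text
pics
{'t': 0.0, 'q': [69.449, 18.439, -4.015, 83.176, 1.295, 78.541, -3.259], 'qd': [-0.024, -0.04, -0.016, 0.037, -0.034, 0.015, 0.021], 'effort': [-0.0, -49.129, -0.404, -31.253, -0.064, 0.044, 0.0], 'tool_pos': [0.236, -0.605, 0.221], 'tcp_rot': [-179.89, 0.006, 21.361], 'force': [0.093, 0.021, 0.436], 'torque': [0.014, -0.001, -0.055], 'grasp_force': 0.0, 'finger_gap': 0.997}
side [[513.2, 0.0, 283.0], [0.0, 513.2, 207.9], [0.0, 0.0, 1.0]] [[-0.9979, -0.0641, -0.0049, 0.5734], [0.0441, -0.7383, 0.6731, -0.1667], [-0.0468, 0.6715, 0.7396, -1.5471], [0.0, 0.0, 0.0, 1.0]] ['mtx', 'extrinsics']
top [[546.4, 0.0, 281.7], [0.0, 546.4, 209.9], [0.0, 0.0, 1.0]] [[-0.0276, -0.9995, -0.0162, 0.0119], [0.99, -0.0295, 0.1376, -0.5999], [-0.138, -0.0123, 0.9904, -1.7634], [0.0, 0.0, 0.0, 1.0]] ['mtx', 'extrinsics']
```

View pics/side0.png

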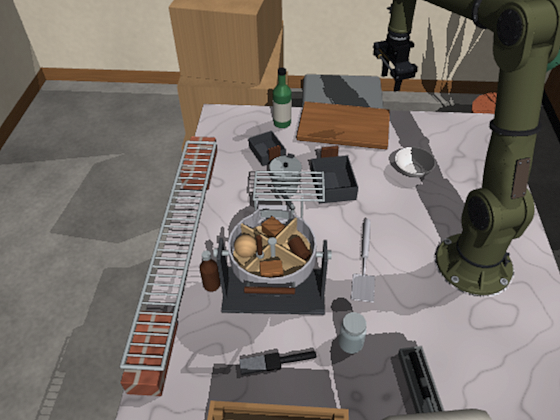

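View pics/top0.png

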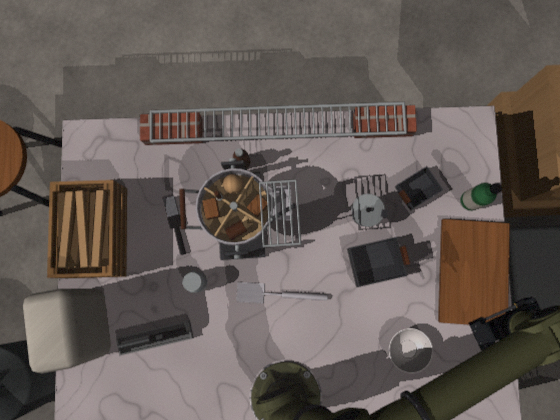

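The side view shows the carousel at (272,245), ball at about (244,246), a pan at (333,180) with a second box at (266,148). The top view shows the stand at (233,207) with its spout towards image right (world -y). There are two pan candidates: A at (378,260), about 180x140 mm, and B at (420,187), smaller. A fits because it is the larger of the two. I'll confirm in an enlarged crop.

```bash
cat > h.py <<'E'
from bench import *
import cv2, numpy as np
def proj(n,P):
    c=calibration(n);E=c["extrinsics"];P=np.atleast_2d(P);p=P@E[:3,:3].T+E[:3,3]
    q=p*[1,-1,-1]; u=q@np.array(c["mtx"]).T; return u[:,:2]/u[:,2:]
def back(n,uv,z,E=None):
    c=calibration(n);E=np.array(c["extrinsics"] if E is None else E);R,t=E[:3,:3],E[:3,3]
    d=np.linalg.inv(c["mtx"])@[uv[0],uv[1],1]; d=R.T@(d*[1,-1,-1]); o=-R.T@t
    return o+d*(z-o[2])/d[2]
def crop(src,dst,x0,y0,x1,y1,k):
    im=cv2.imread(src) if isinstance(src,str) else src
    im=cv2.resize(im[y0:y1,x0:x1],None,fx=k,fy=k,interpolation=cv2.INTER_CUBIC)
    im=np.clip(im.astype(float)*1.5,0,255).astype(np.uint8)
    for x in range((x0+19)//20*20,x1,20): cv2.putText(im,str(x),(int((x-x0)*k),9),0,.33,(0,255,255));cv2.line(im,(int((x+.5-x0)*k),10),(int((x+.5-x0)*k),16),(0,255,255))
    for y in range((y0+19)//20*20,y1,20): cv2.putText(im,str(y),(0,int((y-y0)*k)),0,.33,(0,255,255));cv2.line(im,(22,int((y+.5-y0)*k)),(28,int((y+.5-y0)*k)),(0,255,255))
    cv2.imwrite(dst,im)
def rep(Rw):  # noqa
    pass
E
python3 - <<'E'
from h import *
crop("pics/top0.png","pics/top0c.png",170,140,450,290,2.85)
crop("pics/side0.png","pics/side0c.png",210,125,370,325,3)
for n,uv,z in [("top",(378,260),.004),("top",(233,207),.2),("side",(272,245),.2)]: print(n,back(n,uv,z))
E
```

```text
top [ 0.42790347 -0.31987193  0.004     ]
top [0.59123339 0.13942473 0.2       ]
side [0.5944813  0.12350846 0.2       ]
```

View pics/top0c.png

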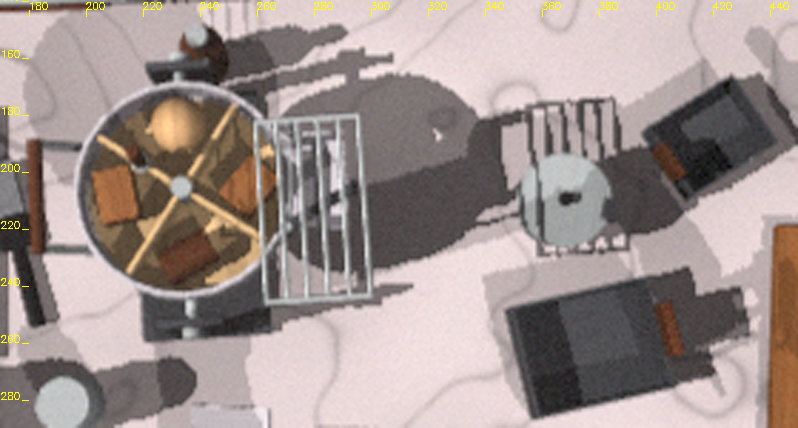

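View pics/side0c.png

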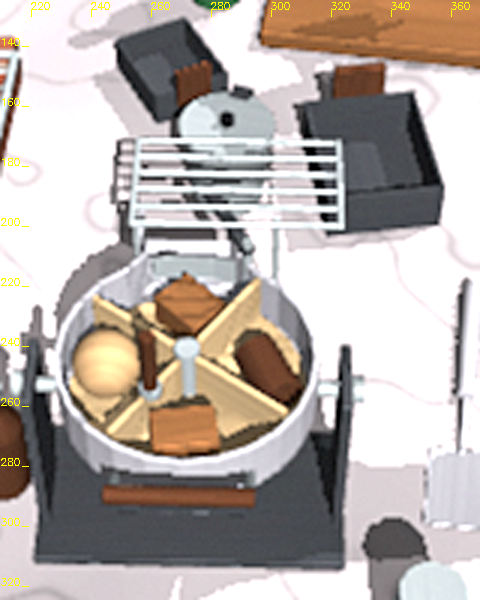

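Both crops confirm the pans. Pan A has rim corners at (348,249), (358,286), (407,274) and (398,237), with its wooden plate at (404,255). B at (415,188) is clearly smaller, so A it is. The ball at (232,182) is on the stand's +x side, so it is in bay1. The crank post is beside it at about (217,195). Now I'll fit the poses.

```bash
cat >> h.py <<'E'
def tw(p,P):
    c,s=np.cos(p[2]),np.sin(p[2]);P=np.atleast_2d(P).astype(float)/1000
    return np.c_[P[:,0]*c-P[:,1]*s+p[0],P[:,0]*s+P[:,1]*c+p[1],P[:,2]]
E
python3 - <<'E'
from h import *
import bench
from scipy.optimize import least_squares
print([k for k in dir(bench) if not k.startswith('_')], getattr(bench,'grip_depth',None))
T=lambda X,Y:(170+X/2.85-.5,140+Y/2.85-.5); S=lambda X,Y:(210+X/3-.5,125+Y/3-.5)
G=[(53,-82,298),(53,-190,298),(-133,-190,298),(-133,-82,298)]; B=[(60,150,235),(-60,150,235)]
top=[T(257,121),T(358,116),T(371,297),T(265,301),T(36,140),T(37,251)]
P1=G+B
side=[S(135,143),S(341,143),S(342,226),S(133,223),S(103,495),S(255,497)]
P2=[G[1],G[2],G[3],G[0]]+B
f=lambda p:np.r_[(proj("top",tw(p,P1))-top).ravel(),(proj("side",tw(p,P2))-side).ravel()]
r=least_squares(f,[.59,.13,0]);p=r.x;print("stand",p,np.degrees(p[2]));print(np.round(r.fun.reshape(-1,2),1).tolist())
rim=[(65,80,60),(-65,80,60),(-65,-80,60),(65,-80,60)]
tc=[T(507,310),T(535,417),T(677,383),T(650,277)]
pl=[(30,-91,100),(-30,-91,100),(-30,-79,100),(30,-79,100)]
tp=[T(673,301),T(684,355),T(672,356),T(660,303)]
sc=[S(300,102),S(414,93),S(441,183),S(327,197)]; sp=[(65,-80,60),(-65,-80,60),(-65,80,60),(65,80,60)]
f=lambda q:np.r_[(proj("top",tw(q,rim+pl[:0]))-tc).ravel(),(proj("side",tw(q,sp))-sc).ravel()]
r=least_squares(f,[.43,-.32,0]);q=r.x;print("pan",q,np.degrees(q[2]));print(np.round(r.fun.reshape(-1,2),1).tolist())
print("plate proj top",np.round((proj("top",tw(q,pl))+.5-[170,140])*2.85).tolist())
print("grip",tw(q,[0,-85,80]),"spot",tw(p,[0,-220,0]),"grip tgt",tw(p,[0,-305,80]))
pc=tw(p,[0,0,300])[0]
for n,uv in (("top",T(133,153)),("side",S(148,331))):
    w=back(n,uv,.300)-pc; print("crank",n,w,np.hypot(w[0],w[1]),np.degrees(np.arctan2(w[1],w[0])-p[2]))
print("bucket",back("top",T(571,198),.12),back("side",S(228,118),.12))
print("jar",back("top",T(62,403),.1),"spat",back("top",T(250,410),.0),"ball",back("top",T(178,123),.21)-pc)
E
```

```text
['PlanningError', 'calibration', 'capture', 'grip_depth', 'sense', 'sign_off'] 0.0187
stand [0.5929382  0.13573566 0.03484045] 1.9962105434743034
[[-1.2, -0.7], [1.1, -1.4], [0.9, 0.2], [-0.3, 1.2], [-0.5, -0.6], [0.7, 0.5], [0.5, -1.6], [0.5, -0.4], [1.2, 1.1], [-1.6, 0.8], [-0.1, 0.0], [0.1, 0.5]]
pan [ 0.42380947 -0.30916695  0.19847469] 11.371762191827935
[[1.1, -1.8], [1.0, 0.2], [-0.3, 0.9], [-1.1, -1.3], [0.9, -0.4], [-0.3, -0.9], [1.3, 1.5], [0.2, 0.8]]
plate proj top [[672.0, 298.0], [685.0, 351.0], [675.0, 354.0], [661.0, 301.0]]
grip [[ 0.44056927 -0.39249827  0.08      ]] spot [[ 0.60060154 -0.08413083  0.        ]] grip tgt [[ 0.60356238 -0.16907925  0.08      ]]
crank top [2.46642126e-02 4.07586761e-02 5.55111512e-17] 0.04764024621311627 56.824486464609016
crank side [ 2.74541746e-02  3.69223022e-02 -5.55111512e-17] 0.04601073896863392 51.37054556277394
bucket [ 0.58384293 -0.28398221  0.12      ] [ 0.58352563 -0.27607436  0.12      ]
jar [0.37493149 0.2847876  0.1       ] spat [0.36214969 0.08331003 0.        ] ball [ 0.07112804  0.00468508 -0.09      ]
```

Residuals are about 1 to 2 px and everything fits the given sizes. The stand is at (0.593,0.136) with yaw 2°, and the pan is at (0.424,-0.309) with yaw 11.4°. The arm now moves to the grip plate.

Emit:
{"method": "arm_command", "body": {"rows": [{"hand":1,"dx":25.5,"dy":26.5,"dz":-8,"az":-0.022},{"hand":1,"dx":25.5,"dy":26.5,"dz":-8,"az":-0.022},{"hand":1,"dx":25.5,"dy":26.5,"dz":-8,"az":-0.022},{"hand":1,"dx":25.5,"dy":26.5,"dz":-8,"az":-0.022},{"hand":1,"dx":25.5,"dy":26.5,"dz":-8,"az":-0.022},{"hand":1,"dx":25.5,"dy":26.5,"dz":-8,"az":-0.022},{"hand":1,"dx":25.5,"dy":26.5,"dz":-8,"az":-0.022},{"hand":1,"dx":25.5,"dy":26.5,"dz":-8,"az":-0.02}], "force": 50}}

```text
invalid input
```

Emit:
{"method": "arm_command", "body": {"rows": [{"hand":1},{"hand":1}]}}

```text
invalid input
```

```bash
python3 - <<'E'
from h import *
c=calibration("wrist");np.save("pics/Ew1.npy",c["extrinsics"]);im=capture("wrist");cv2.imwrite("pics/w1.png",im)
s=sense();print(s["t"],s["tool_pos"],s["tcp_rot"],np.round(c["mtx"],1).tolist(),np.round(c["extrinsics"],3).tolist())
q=[.42380947,-.30916695,.19847469]
pl=[(30,-91,100),(-30,-91,100),(-30,-79,100),(30,-79,100)]
print(proj("wrist",tw(q,pl)).round(1).tolist())
E
```

```text
0.15 [ 0.23655282 -0.60499245  0.22173293] [-1.79918696e+02  5.48952420e-03  2.13627790e+01] [[298.6, 0.0, 282.8], [0.0, 298.6, 207.3], [0.0, 0.0, 1.0]] [[0.363, -0.932, -0.002, -0.648], [0.904, 0.353, -0.241, 0.028], [0.225, 0.085, 0.971, -0.389], [0.0, 0.0, 0.0, 1.0]]
[[130.9, -188.4], [127.0, -91.0], [111.5, -94.2], [114.5, -192.0]]
```

View pics/w1.png

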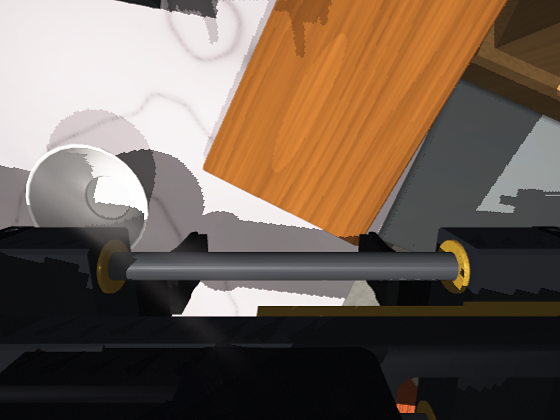

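The wrist picture shows only the starting view: the bowl at (85,190), the cutting board, and the wide gripper body along the closing line. The move was refused as invalid, so I'll resend it with every field filled in.

Emit:
{"method": "arm_command", "body": {"rows": [{"hand":1,"dx":25.5,"dy":26.5,"dz":-8,"ax":0,"ay":0,"az":-0.022},{"hand":1,"dx":25.5,"dy":26.5,"dz":-8,"ax":0,"ay":0,"az":-0.022},{"hand":1,"dx":25.5,"dy":26.5,"dz":-8,"ax":0,"ay":0,"az":-0.022},{"hand":1,"dx":25.5,"dy":26.5,"dz":-8,"ax":0,"ay":0,"az":-0.022},{"hand":1,"dx":25.5,"dy":26.5,"dz":-8,"ax":0,"ay":0,"az":-0.022},{"hand":1,"dx":25.5,"dy":26.5,"dz":-8,"ax":0,"ay":0,"az":-0.022},{"hand":1,"dx":25.5,"dy":26.5,"dz":-8,"ax":0,"ay":0,"az":-0.022},{"hand":1,"dx":25.5,"dy":26.5,"dz":-8,"ax":0,"ay":0,"az":-0.02}]}}

```text
t: 0.82
tool_pos: [0.4415, -0.3918, 0.158]
tcp_rot: [-180.0, 0.0, 11.3]
force: [0.6, -0.9, -0.1]
finger_gap: 1.001
grasp_force: 0.0
```

Emit:
{"method": "arm_command", "body": {"rows": [{"hand":1,"dx":-1,"dy":-1,"dz":-30,"ax":0,"ay":0,"az":0},{"hand":1,"dx":0,"dy":0,"dz":-30,"ax":0,"ay":0,"az":0},{"hand":1,"dx":0,"dy":0,"dz":-20,"ax":0,"ay":0,"az":0},{"hand":1,"dx":0,"dy":0,"dz":-12,"ax":0,"ay":0,"az":0},{"hand":0,"dx":0,"dy":0,"dz":0,"ax":0,"ay":0,"az":0},{"hand":0,"dx":0,"dy":0,"dz":0,"ax":0,"ay":0,"az":0},{"hand":0,"dx":0,"dy":0,"dz":0,"ax":0,"ay":0,"az":0},{"hand":0,"dx":0,"dy":0,"dz":0,"ax":0,"ay":0,"az":0}], "force": 55}}

```text
t: 1.48
tool_pos: [0.4407, -0.3954, 0.0685]
tcp_rot: [179.8, -0.1, 11.4]
force: [-0.1, -0.1, 0.7]
finger_gap: 0.783
grasp_force: 0.0
```

Fingers are still closing; wait.

Emit:
{"method": "arm_command", "body": {"rows": [{"hand":0,"dx":0,"dy":0,"dz":0,"ax":0,"ay":0,"az":0},{"hand":0,"dx":0,"dy":0,"dz":0,"ax":0,"ay":0,"az":0},{"hand":0,"dx":0,"dy":0,"dz":0,"ax":0,"ay":0,"az":0},{"hand":0,"dx":0,"dy":0,"dz":0,"ax":0,"ay":0,"az":0},{"hand":0,"dx":0,"dy":0,"dz":0,"ax":0,"ay":0,"az":0},{"hand":0,"dx":0,"dy":0,"dz":0,"ax":0,"ay":0,"az":0},{"hand":0,"dx":0,"dy":0,"dz":0,"ax":0,"ay":0,"az":0},{"hand":0,"dx":0,"dy":0,"dz":0,"ax":0,"ay":0,"az":0}], "force": 55}}

```text
t: 2.15
tool_pos: [0.4397, -0.3943, 0.0665]
tcp_rot: [-180.0, 0.0, 11.4]
force: [-0.3, -0.8, 0.1]
finger_gap: 0.174
grasp_force: 0.0
```

Emit:
{"method": "arm_command", "body": {"rows": [{"hand":0,"dx":0,"dy":0,"dz":0,"ax":0,"ay":0,"az":0},{"hand":0,"dx":0,"dy":0,"dz":0,"ax":0,"ay":0,"az":0},{"hand":0,"dx":0,"dy":0,"dz":0,"ax":0,"ay":0,"az":0},{"hand":0,"dx":0,"dy":0,"dz":0,"ax":0,"ay":0,"az":0}]}}

```text
t: 2.48
tool_pos: [0.4396, -0.3937, 0.0665]
tcp_rot: [-179.9, 0.0, 11.4]
force: [-1.7, 3.1, 1.6]
finger_gap: 0.134
grasp_force: 55.0
```

Emit:
{"method": "arm_command", "body": {"rows": [{"hand":0,"dx":0,"dy":0,"dz":12,"ax":0,"ay":0,"az":0},{"hand":0,"dx":2,"dy":15,"dz":0,"ax":0,"ay":0,"az":-0.025},{"hand":0,"dx":2,"dy":30,"dz":0,"ax":0,"ay":0,"az":-0.025},{"hand":0,"dx":2,"dy":35,"dz":0,"ax":0,"ay":0,"az":-0.025},{"hand":0,"dx":2,"dy":35,"dz":0,"ax":0,"ay":0,"az":-0.025},{"hand":0,"dx":2,"dy":35,"dz":0,"ax":0,"ay":0,"az":-0.025},{"hand":0,"dx":2,"dy":30,"dz":0,"ax":0,"ay":0,"az":-0.025},{"hand":0,"dx":4,"dy":20,"dz":0,"ax":0,"ay":0,"az":-0.014}]}}

```text
t: 3.15
tool_pos: [0.4556, -0.1915, 0.0789]
tcp_rot: [180.0, 0.0, 2.1]
force: [0.6, -0.1, -3.8]
finger_gap: 0.129
grasp_force: 55.0
```

Emit:
{"method": "arm_command", "body": {"rows": [{"hand":0,"dx":15,"dy":10,"dz":0,"ax":0,"ay":0,"az":0},{"hand":0,"dx":30,"dy":6,"dz":0,"ax":0,"ay":0,"az":0},{"hand":0,"dx":35,"dy":4,"dz":0,"ax":0,"ay":0,"az":0},{"hand":0,"dx":35,"dy":3,"dz":0,"ax":0,"ay":0,"az":0},{"hand":0,"dx":23,"dy":2,"dz":0,"ax":0,"ay":0,"az":0},{"hand":0,"dx":10,"dy":0,"dz":0,"ax":0,"ay":0,"az":0},{"hand":0,"dx":0,"dy":0,"dz":0,"ax":0,"ay":0,"az":0},{"hand":0,"dx":0,"dy":0,"dz":0,"ax":0,"ay":0,"az":0}]}}

```text
t: 3.82
tool_pos: [0.6035, -0.1698, 0.0782]
tcp_rot: [180.0, 0.1, 2.0]
force: [-0.4, 0.2, -3.0]
finger_gap: 0.134
grasp_force: 55.0
```

Emit:
{"method": "arm_command", "body": {"rows": [{"hand":0,"dx":0,"dy":0,"dz":-7,"ax":0,"ay":0,"az":0},{"hand":0,"dx":0,"dy":0,"dz":-5,"ax":0,"ay":0,"az":0},{"hand":0,"dx":0,"dy":0,"dz":0,"ax":0,"ay":0,"az":0},{"hand":0.4,"dx":0,"dy":0,"dz":0,"ax":0,"ay":0,"az":0},{"hand":0.4,"dx":0,"dy":0,"dz":0,"ax":0,"ay":0,"az":0},{"hand":0.4,"dx":0,"dy":0,"dz":0,"ax":0,"ay":0,"az":0},{"hand":0.4,"dx":0,"dy":0,"dz":0,"ax":0,"ay":0,"az":0},{"hand":0.4,"dx":0,"dy":0,"dz":0,"ax":0,"ay":0,"az":0}]}}

```text
t: 4.48
tool_pos: [0.6038, -0.1693, 0.0668]
tcp_rot: [180.0, -0.0, 2.0]
force: [0.1, -1.0, 0.3]
finger_gap: 0.374
grasp_force: 0.0
```

Emit:
{"method": "arm_command", "body": {"rows": [{"hand":0.5,"dx":0,"dy":0,"dz":25,"ax":0,"ay":0,"az":0},{"hand":0.5,"dx":0,"dy":0,"dz":40,"ax":0,"ay":0,"az":0},{"hand":0.5,"dx":0,"dy":-5,"dz":41,"ax":0,"ay":0,"az":0},{"hand":0.5,"dx":0,"dy":-5,"dz":41,"ax":0,"ay":0,"az":0},{"hand":0.5,"dx":0,"dy":-5,"dz":41,"ax":0,"ay":0,"az":0},{"hand":0.5,"dx":0,"dy":-5,"dz":41,"ax":0,"ay":0,"az":0},{"hand":0.5,"dx":0,"dy":0,"dz":41,"ax":0,"ay":0,"az":0},{"hand":0.5,"dx":0,"dy":0,"dz":10,"ax":0,"ay":0,"az":0}]}}

```text
t: 5.15
tool_pos: [0.6058, -0.1901, 0.3549]
tcp_rot: [179.8, -0.6, 1.9]
force: [-0.0, 0.6, 0.9]
finger_gap: 0.501
grasp_force: 0.0
```

```bash
python3 - <<'E'
from h import *
s=sense();print(s["t"],s["tool_pos"],s["tcp_rot"],s["q"].round(0) if hasattr(s["q"],"round") else s["q"])
im=capture("top");cv2.imwrite("pics/top2.png",im)
a=capture("side");cv2.imwrite("pics/side2.png",a)
crop(im,"pics/a.png",170,140,350,300,2.2); crop(a,"pics/b.png",210,110,370,270,2.2)
A,B=cv2.imread("pics/a.png"),cv2.imread("pics/b.png")
cv2.imwrite("pics/ab2.png",np.hstack([A,B]));print(A.shape,B.shape)
E
```

```text
5.15 [ 0.60577461 -0.19007609  0.35491022] [179.77392457  -0.63360943   1.94813948] [ 31.  16. -20.  72.   6.  92. -77.]
(352, 396, 3) (352, 352, 3)
```

View pics/ab2.png

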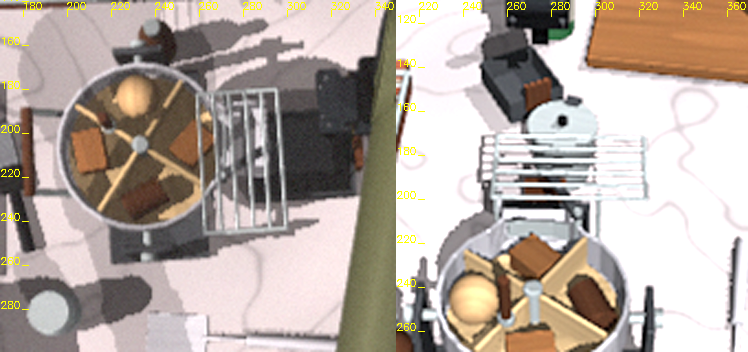

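The pan stands under the guard and spout, its plate at about (332,206) on the far side. Next is the exact crank position, taken from the divider directions.

```bash
python3 - <<'E'
from h import *
p=[.5929382,.13573566,.03484045]
T=lambda X,Y:(170+X/2.85-.5,140+Y/2.85-.5); S=lambda X,Y:(210+X/3-.5,125+Y/3-.5)
c=tw(p,[0,0,228])[0]
for n,l in (("top",[T(99,137),T(128,272),T(258,237),T(237,105)]),("side",[S(95,297),S(108,430),S(287,408),S(260,283)])):
    for uv in l:
        w=back(n,uv,.228)-c;print(n,np.hypot(w[0],w[1]).round(4),(np.degrees(np.arctan2(w[1],w[0])-p[2])).round(1))
for th in (45,48,50,52,54):
    a=np.radians(th);P=tw(p,[50*np.cos(a),50*np.sin(a),300]);Q=P-[0,0,.06]
    print(th,P.round(4).tolist(),((proj("top",P)+.5-[170,140])*2.85).round(),((proj("side",P)+.5-[210,125])*3).round(),((proj("side",Q)+.5-[210,125])*3).round())
print("plate top px",proj("top",tw(p,[0,-305,100])), "pan corners",proj("top",tw(p,[(-65,-300,60),(-65,-140,60)])))
E
```

```text
top 0.1021 55.2
top 0.1043 144.9
top 0.0957 -127.0
top 0.1036 -37.0
side 0.1036 -35.6
side 0.1029 53.3
side 0.102 146.4
side 0.1008 -127.2
45 [[0.627, 0.1723, 0.3]] [[137. 144.]] [[140. 330.]] [[143. 376.]]
48 [[0.6251, 0.174, 0.3]] [[135. 146.]] [[142. 332.]] [[145. 378.]]
50 [[0.6237, 0.1751, 0.3]] [[134. 147.]] [[144. 333.]] [[147. 379.]]
52 [[0.6223, 0.1762, 0.3]] [[133. 148.]] [[145. 334.]] [[148. 380.]]
54 [[0.6209, 0.1772, 0.3]] [[132. 150.]] [[147. 335.]] [[150. 381.]]
plate top px [[332.62557576 204.79930415]] pan corners [[331.6584246  226.44319577]
 [282.54172197 229.57965236]]
```

Dividers read about 53.8°, so the carousel is at about +8.8° and needs a turn of about -98.8°. The crank is at world (0.621,0.177).

Emit:
{"method": "arm_command", "body": {"rows": [{"hand":0.6,"dx":1,"dy":15,"dz":3,"ax":0,"ay":0,"az":0.1},{"hand":0.6,"dx":1,"dy":33,"dz":0,"ax":0,"ay":0,"az":0.116},{"hand":0.6,"dx":1,"dy":35,"dz":0,"ax":0,"ay":0,"az":0.116},{"hand":0.6,"dx":1,"dy":35,"dz":0,"ax":0,"ay":0,"az":0.116},{"hand":0.6,"dx":1,"dy":35,"dz":0,"ax":0,"ay":0,"az":0.116},{"hand":0.6,"dx":1,"dy":35,"dz":0,"ax":0,"ay":0,"az":0.116},{"hand":0.6,"dx":1,"dy":35,"dz":0,"ax":0,"ay":0,"az":0.116},{"hand":0.6,"dx":1,"dy":35,"dz":0,"ax":0,"ay":0,"az":0.116}]}}

```text
t: 5.92
tool_pos: [0.6108, 0.0703, 0.3475]
tcp_rot: [-179.9, 0.1, 54.6]
force: [-0.5, -0.9, -0.5]
finger_gap: 0.603
grasp_force: 0.0
```

Emit:
{"method": "arm_command", "body": {"rows": [{"hand":0.6,"dx":2,"dy":35,"dz":0,"ax":0,"ay":0,"az":0.116},{"hand":0.6,"dx":2,"dy":35,"dz":0,"ax":0,"ay":0,"az":0.116},{"hand":0.6,"dx":2,"dy":25,"dz":0,"ax":0,"ay":0,"az":0.116},{"hand":0.6,"dx":1,"dy":12,"dz":0,"ax":0,"ay":0,"az":0.016},{"hand":0.6,"dx":0,"dy":0,"dz":0,"ax":0,"ay":0,"az":0}]}}

```text
t: 6.33
tool_pos: [0.6173, 0.1793, 0.3476]
tcp_rot: [-179.8, -0.0, 75.3]
force: [-0.6, 1.0, -0.5]
finger_gap: 0.602
grasp_force: 0.0
```

```bash
python3 - <<'E'
from h import *
s=sense();print(s["t"],s["tool_pos"],s["tcp_rot"],s["q"].round(0))
p=[.5929382,.13573566,.03484045]
a=np.radians(53.8)
P=tw(p,[50*np.cos(a),50*np.sin(a),300]);print(P,proj("wrist",P))
crop(capture("wrist"),"pics/w3.png",0,0,560,420,1.0)
E
```

```text
6.3333 [0.61733817 0.17933659 0.34759849] [-1.79801442e+02 -2.01044565e-02  7.53409920e+01] [ 10.  20. -40.  71.  13.  94. -42.]
[[0.6210451  0.17708783 0.3       ]] [[288.53087701 228.46836195]]
```

View pics/w3.png

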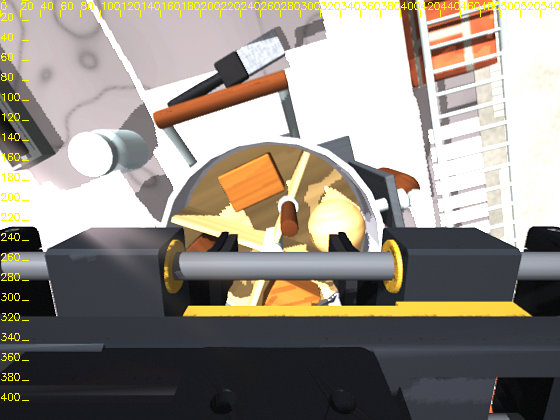

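The crank post top is at (289,230), within 2 px of the prediction and midway between the fingers. Descend and grip.

Emit:
{"method": "arm_command", "body": {"rows": [{"hand":0.6,"dx":4,"dy":-2,"dz":-30,"ax":0,"ay":0,"az":0},{"hand":0.6,"dx":0,"dy":0,"dz":-30,"ax":0,"ay":0,"az":0},{"hand":0.6,"dx":0,"dy":0,"dz":-20,"ax":0,"ay":0,"az":0},{"hand":0.3,"dx":0,"dy":0,"dz":-8,"ax":0,"ay":0,"az":0},{"hand":0,"dx":0,"dy":0,"dz":0,"ax":0,"ay":0,"az":0},{"hand":0,"dx":0,"dy":0,"dz":0,"ax":0,"ay":0,"az":0},{"hand":0,"dx":0,"dy":0,"dz":0,"ax":0,"ay":0,"az":0},{"hand":0,"dx":0,"dy":0,"dz":0,"ax":0,"ay":0,"az":0}], "force": 20}}

```text
t: 7.05
tool_pos: [0.6236, 0.1737, 0.2636]
tcp_rot: [179.8, -0.1, 75.1]
force: [-0.2, 0.2, 1.2]
finger_gap: 0.305
grasp_force: 0.0
```

Emit:
{"method": "arm_command", "body": {"rows": [{"hand":0,"dx":0,"dy":0,"dz":0,"ax":0,"ay":0,"az":0},{"hand":0,"dx":0,"dy":0,"dz":0,"ax":0,"ay":0,"az":0},{"hand":0,"dx":0,"dy":0,"dz":0,"ax":0,"ay":0,"az":0}]}}

```text
t: 7.3
tool_pos: [0.6218, 0.1741, 0.2628]
tcp_rot: [-180.0, 0.0, 75.1]
force: [-4.6, -0.5, 6.3]
finger_gap: 0.151
grasp_force: 20.0
```

```bash
python3 - <<'E'
from h import *
s=sense();print(s["t"],s["tool_pos"],s["tcp_rot"],s["force"],s["finger_gap"],s["grasp_force"])
th=np.radians(55.8-np.linspace(0,98.8,23));P=50*np.c_[np.cos(th),np.sin(th)];print(np.diff(P,axis=0).round(1).tolist(),np.radians(98.8/22))
E
```

```text
7.3 [0.62182876 0.17414629 0.26279949] [-1.79957084e+02  2.13316604e-02  7.51427356e+01] [-4.62523294 -0.51274199  6.33215554] 0.15126479677757987 19.999768214765936
[[3.2, -2.3], [3.0, -2.6], [2.7, -2.8], [2.5, -3.0], [2.3, -3.2], [2.0, -3.4], [1.8, -3.5], [1.5, -3.6], [1.2, -3.7], [0.9, -3.8], [0.6, -3.9], [0.3, -3.9], [-0.0, -3.9], [-0.3, -3.9], [-0.6, -3.9], [-0.9, -3.8], [-1.2, -3.7], [-1.5, -3.6], [-1.8, -3.5], [-2.1, -3.3], [-2.3, -3.2], [-2.6, -3.0]] 0.07838115004410899
```

Emit:
{"method": "arm_command", "body": {"rows": [{"hand":0,"dx":3.2,"dy":-2.3,"dz":0,"ax":0,"ay":0,"az":-0.078},{"hand":0,"dx":3.0,"dy":-2.6,"dz":0,"ax":0,"ay":0,"az":-0.078},{"hand":0,"dx":2.7,"dy":-2.8,"dz":0,"ax":0,"ay":0,"az":-0.078},{"hand":0,"dx":2.5,"dy":-3.0,"dz":0,"ax":0,"ay":0,"az":-0.078},{"hand":0,"dx":2.3,"dy":-3.2,"dz":0,"ax":0,"ay":0,"az":-0.078},{"hand":0,"dx":2.0,"dy":-3.4,"dz":0,"ax":0,"ay":0,"az":-0.078},{"hand":0,"dx":1.8,"dy":-3.5,"dz":0,"ax":0,"ay":0,"az":-0.078}]}}

```text
t: 7.88
tool_pos: [0.6382, 0.1537, 0.2628]
tcp_rot: [-179.9, 0.1, 43.7]
force: [-9.2, -1.0, 7.5]
finger_gap: 0.152
grasp_force: 20.0
```

Emit:
{"method": "arm_command", "body": {"rows": [{"hand":0,"dx":1.5,"dy":-3.6,"dz":0,"ax":0,"ay":0,"az":-0.078},{"hand":0,"dx":1.2,"dy":-3.7,"dz":0,"ax":0,"ay":0,"az":-0.078},{"hand":0,"dx":0.9,"dy":-3.8,"dz":0,"ax":0,"ay":0,"az":-0.078},{"hand":0,"dx":0.6,"dy":-3.9,"dz":0,"ax":0,"ay":0,"az":-0.078},{"hand":0,"dx":0.3,"dy":-3.9,"dz":0,"ax":0,"ay":0,"az":-0.078},{"hand":0,"dx":0,"dy":-3.9,"dz":0,"ax":0,"ay":0,"az":-0.078},{"hand":0,"dx":-0.3,"dy":-3.9,"dz":0,"ax":0,"ay":0,"az":-0.078}]}}

```text
t: 8.47
tool_pos: [0.6418, 0.1287, 0.2628]
tcp_rot: [-179.8, 0.2, 12.5]
force: [-9.8, 3.0, 7.3]
finger_gap: 0.156
grasp_force: 20.0
```

Emit:
{"method": "arm_command", "body": {"rows": [{"hand":0,"dx":-0.6,"dy":-3.9,"dz":0,"ax":0,"ay":0,"az":-0.078},{"hand":0,"dx":-0.9,"dy":-3.8,"dz":0,"ax":0,"ay":0,"az":-0.078},{"hand":0,"dx":-1.2,"dy":-3.7,"dz":0,"ax":0,"ay":0,"az":-0.078},{"hand":0,"dx":-1.5,"dy":-3.6,"dz":0,"ax":0,"ay":0,"az":-0.078},{"hand":0,"dx":-1.8,"dy":-3.5,"dz":0,"ax":0,"ay":0,"az":-0.078},{"hand":0,"dx":-2.1,"dy":-3.3,"dz":0,"ax":0,"ay":0,"az":-0.078},{"hand":0,"dx":-2.3,"dy":-3.2,"dz":0,"ax":0,"ay":0,"az":-0.078},{"hand":0,"dx":-2.6,"dy":-3.0,"dz":0,"ax":0,"ay":0,"az":-0.078}]}}

```text
t: 9.13
tool_pos: [0.6301, 0.1022, 0.2628]
tcp_rot: [-179.8, 0.1, -23.2]
force: [-4.8, 5.6, 4.4]
finger_gap: 0.154
grasp_force: 20.0
```

The crank ends at (0.630,0.102); its target was (0.6295,0.1016). Release and lift, then turn the tool for the lever.

Emit:
{"method": "arm_command", "body": {"rows": [{"hand":0.4,"dx":0,"dy":0,"dz":0,"ax":0,"ay":0,"az":0},{"hand":0.4,"dx":0,"dy":0,"dz":0,"ax":0,"ay":0,"az":0},{"hand":0.4,"dx":0,"dy":0,"dz":0,"ax":0,"ay":0,"az":0},{"hand":0.4,"dx":0,"dy":0,"dz":0,"ax":0,"ay":0,"az":0},{"hand":0.4,"dx":0,"dy":0,"dz":10,"ax":0,"ay":0,"az":0},{"hand":0.4,"dx":0,"dy":0,"dz":30,"ax":0,"ay":0,"az":0},{"hand":0.4,"dx":0,"dy":0,"dz":35,"ax":0,"ay":0,"az":0},{"hand":0.4,"dx":0,"dy":0,"dz":30,"ax":0,"ay":0,"az":0}]}}

```text
t: 9.8
tool_pos: [0.6315, 0.0977, 0.369]
tcp_rot: [-180.0, -0.0, -23.2]
force: [0.0, 0.6, 1.2]
finger_gap: 0.396
grasp_force: 0.0
```

Emit:
{"method": "arm_command", "body": {"rows": [{"hand":0,"dx":0,"dy":-20,"dz":0,"ax":0,"ay":0,"az":0.118},{"hand":0,"dx":0,"dy":-30,"dz":0,"ax":0,"ay":0,"az":0.118},{"hand":0,"dx":0,"dy":-30,"dz":0,"ax":0,"ay":0,"az":0.118},{"hand":0,"dx":0,"dy":-30,"dz":0,"ax":0,"ay":0,"az":0.118},{"hand":0,"dx":0,"dy":-30,"dz":0,"ax":0,"ay":0,"az":0.118},{"hand":0,"dx":0,"dy":-30,"dz":0,"ax":0,"ay":0,"az":0.118},{"hand":0,"dx":0,"dy":-25,"dz":0,"ax":0,"ay":0,"az":0.118},{"hand":0,"dx":0,"dy":-20,"dz":0,"ax":0,"ay":0,"az":0.118}]}}

```text
t: 10.47
tool_pos: [0.6313, -0.1204, 0.3673]
tcp_rot: [179.9, 0.0, 31.0]
force: [-0.1, 0.3, -0.5]
finger_gap: 0.009
grasp_force: 0.0
```

Emit:
{"method": "arm_command", "body": {"rows": [{"hand":0,"dx":0,"dy":0,"dz":0,"ax":0,"ay":0,"az":0.118},{"hand":0,"dx":0,"dy":0,"dz":0,"ax":0,"ay":0,"az":0.118},{"hand":0,"dx":0,"dy":0,"dz":0,"ax":0,"ay":0,"az":0.118},{"hand":0,"dx":0,"dy":0,"dz":0,"ax":0,"ay":0,"az":0.118},{"hand":0,"dx":0,"dy":0,"dz":0,"ax":0,"ay":0,"az":0.118},{"hand":0,"dx":0,"dy":0,"dz":0,"ax":0,"ay":0,"az":0.118},{"hand":0,"dx":0,"dy":0,"dz":0,"ax":0,"ay":0,"az":0.118},{"hand":0,"dx":0,"dy":0,"dz":0,"ax":0,"ay":0,"az":0.118}]}}

```text
t: 11.13
tool_pos: [0.6316, -0.1173, 0.3673]
tcp_rot: [179.9, 0.0, 85.3]
force: [1.0, -0.2, -1.0]
finger_gap: 0.011
grasp_force: 0.0
```

```bash
python3 - <<'E'
from h import *
s=sense();print(s["t"],s["tool_pos"],s["tcp_rot"],s["q"].round(0))
im=capture("top");a=capture("side")
crop(im,"pics/a.png",170,140,350,300,2.2); crop(a,"pics/b.png",210,110,370,270,2.2)
A,B=cv2.imread("pics/a.png"),cv2.imread("pics/b.png")
cv2.imwrite("pics/ab3.png",np.hstack([A,B]))
p=[.5929382,.13573566,.03484045]
print([tw(p,v).round(4).tolist() for v in ([30,-250,240],[30,-172,240],[-29,-172,240],[-62,-172,240],[-80,-168,240],[-103,-157,240])])
E
```

```text
11.1333 [ 0.63163328 -0.11728527  0.36731297] [1.79947809e+02 1.13170916e-02 8.52760007e+01] [ 30.  19. -30.  69.   9.  95.  -3.]
[[[0.6316, -0.1131, 0.24]], [[0.6289, -0.0351, 0.24]], [[0.5699, -0.0372, 0.24]], [[0.537, -0.0383, 0.24]], [[0.5188, -0.0349, 0.24]], [[0.4955, -0.0248, 0.24]]]
```

View pics/ab3.png

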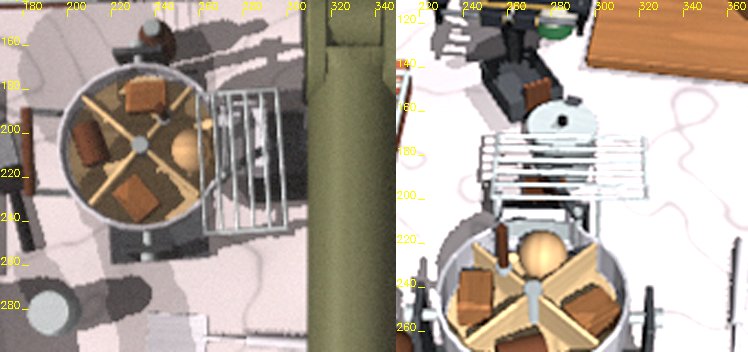

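The ball at (184,149 in crop) now faces the spout, and the dividers sit diagonally. Next the arm tilts the fingers and lowers them on the -y side.

Emit:
{"method": "arm_command", "body": {"rows": [{"hand":0,"dx":0,"dy":0,"dz":0,"ax":0,"ay":0,"az":0.117},{"hand":0,"dx":0,"dy":0,"dz":-10,"ax":0.122,"ay":0.004,"az":0},{"hand":0,"dx":0,"dy":0,"dz":-10,"ax":0.122,"ay":0.004,"az":0},{"hand":0,"dx":0,"dy":0,"dz":-10,"ax":0.122,"ay":0.004,"az":0},{"hand":0,"dx":0,"dy":0,"dz":-10,"ax":0.122,"ay":0.004,"az":0},{"hand":0,"dx":0,"dy":0,"dz":-10,"ax":0.122,"ay":0.004,"az":0},{"hand":0,"dx":0,"dy":0,"dz":-10,"ax":0.122,"ay":0.004,"az":0},{"hand":0,"dx":0,"dy":0,"dz":-10,"ax":0.122,"ay":0.004,"az":0}]}}

```text
t: 11.9
tool_pos: [0.632, -0.1188, 0.2973]
tcp_rot: [-179.7, -49.2, 91.2]
force: [0.8, -0.5, -0.9]
finger_gap: 0.007
grasp_force: 0.0
```

Emit:
{"method": "arm_command", "body": {"rows": [{"hand":0,"dx":0,"dy":0,"dz":-20,"ax":0,"ay":0,"az":0},{"hand":0,"dx":0,"dy":0,"dz":-20,"ax":0,"ay":0,"az":0},{"hand":0,"dx":0,"dy":0,"dz":-15,"ax":0,"ay":0,"az":0},{"hand":0,"dx":0,"dy":0,"dz":0,"ax":0,"ay":0,"az":0},{"hand":0,"dx":0,"dy":0,"dz":0,"ax":0,"ay":0,"az":0}]}}

```text
t: 12.32
tool_pos: [0.6314, -0.1165, 0.2418]
tcp_rot: [-179.6, -49.0, 91.4]
force: [0.6, -0.2, 1.0]
finger_gap: 0.007
grasp_force: 0.0
```

Emit:
{"method": "arm_command", "body": {"rows": [{"hand":0,"dx":0,"dy":20,"dz":0,"ax":0,"ay":0,"az":0},{"hand":0,"dx":-1,"dy":25,"dz":0,"ax":0,"ay":0,"az":0},{"hand":0,"dx":-1,"dy":20,"dz":0,"ax":0,"ay":0,"az":0},{"hand":0,"dx":0,"dy":12,"dz":-1,"ax":0,"ay":0,"az":0},{"hand":0,"dx":0,"dy":0,"dz":0,"ax":0,"ay":0,"az":0}]}}

```text
t: 12.73
tool_pos: [0.6295, -0.0356, 0.2432]
tcp_rot: [-180.0, -48.9, 92.0]
force: [0.1, -0.7, -0.2]
finger_gap: 0.005
grasp_force: 0.0
```

Emit:
{"method": "arm_command", "body": {"rows": [{"hand":0,"dx":-10,"dy":0,"dz":0,"ax":0,"ay":0,"az":0},{"hand":0,"dx":-10,"dy":0,"dz":0,"ax":0,"ay":0,"az":0},{"hand":0,"dx":-10,"dy":0,"dz":0,"ax":0,"ay":0,"az":0},{"hand":0,"dx":-10,"dy":0,"dz":0,"ax":0,"ay":0,"az":0},{"hand":0,"dx":-10,"dy":0,"dz":0,"ax":0,"ay":0,"az":0},{"hand":0,"dx":-10,"dy":0,"dz":0,"ax":0,"ay":0,"az":0}]}}

```text
t: 13.23
tool_pos: [0.5699, -0.0418, 0.2412]
tcp_rot: [-179.9, -48.8, 91.5]
force: [2.7, -1.8, 0.1]
finger_gap: 0.007
grasp_force: 1.0
```

Contact with the lever (about 2.7 N along +x). Continue the sweep.

Emit:
{"method": "arm_command", "body": {"rows": [{"hand":0,"dx":-8,"dy":0,"dz":0,"ax":0,"ay":0,"az":0},{"hand":0,"dx":-8,"dy":0,"dz":0,"ax":0,"ay":0,"az":0},{"hand":0,"dx":-8,"dy":0,"dz":0,"ax":0,"ay":0,"az":0},{"hand":0,"dx":-9,"dy":0,"dz":0,"ax":0,"ay":0,"az":0},{"hand":0,"dx":-9,"dy":2,"dz":0,"ax":0,"ay":0,"az":0},{"hand":0,"dx":-9,"dy":2,"dz":0,"ax":0,"ay":0,"az":0}]}}

```text
t: 13.73
tool_pos: [0.5177, -0.0351, 0.2409]
tcp_rot: [-179.8, -49.0, 91.6]
force: [2.5, 0.4, 1.8]
finger_gap: 0.001
grasp_force: 1.2
```

Emit:
{"method": "arm_command", "body": {"rows": [{"hand":0,"dx":-7,"dy":3,"dz":0,"ax":0,"ay":0,"az":0},{"hand":0,"dx":-7,"dy":3,"dz":0,"ax":0,"ay":0,"az":0},{"hand":0,"dx":-6,"dy":3,"dz":0,"ax":0,"ay":0,"az":0},{"hand":0,"dx":-4,"dy":2,"dz":0,"ax":0,"ay":0,"az":0},{"hand":0,"dx":0,"dy":0,"dz":0,"ax":0,"ay":0,"az":0}]}}

```text
t: 14.15
tool_pos: [0.4939, -0.0248, 0.2407]
tcp_rot: [-179.8, -48.9, 91.5]
force: [1.6, -0.8, 1.5]
finger_gap: 0.005
grasp_force: 0.9
```

Emit:
{"method": "arm_command", "body": {"rows": [{"hand":0,"dx":-2,"dy":2,"dz":0,"ax":0,"ay":0,"az":0},{"hand":0,"dx":-2,"dy":2,"dz":0,"ax":0,"ay":0,"az":0},{"hand":0,"dx":0,"dy":0,"dz":0,"ax":0,"ay":0,"az":0}]}}

```text
t: 14.4
tool_pos: [0.4933, -0.0241, 0.2407]
tcp_rot: [179.8, -48.7, 91.5]
force: [7.4, -7.4, 2.0]
finger_gap: 0.005
grasp_force: 4.4
```

```bash
python3 - <<'E'
from h import *
p=[.5929382,.13573566,.03484045]
s=sense();print(s["t"],s["tool_pos"],s["force"])
for n in("top","side"):
    im=capture(n);cv2.imwrite(f"pics/{n}4.png",im)
    L=[[(-50+r*np.cos(np.radians(f)),-108+r*np.sin(np.radians(f)),247) for r in (20,60,85)] for f in (210,215,220,230)]
    print(n,[proj(n,tw(p,l)).round(1).tolist() for l in L])
crop("pics/top4.png","pics/a.png",230,150,330,270,4); crop("pics/side4.png","pics/b.png",240,140,340,260,4)
cv2.imwrite("pics/ab4.png",np.hstack([cv2.imread("pics/a.png"),cv2.imread("pics/b.png")]))
E
```

```text
14.4 [ 0.49328018 -0.02406475  0.24066022] [ 7.35519059 -7.43457231  1.95085155]
top [[[274.1, 224.3], [281.7, 235.7], [286.5, 242.9]], [[274.6, 224.0], [283.2, 234.6], [288.5, 241.3]], [[275.0, 223.6], [284.5, 233.5], [290.5, 239.7]], [[275.8, 222.7], [286.9, 230.8], [293.8, 235.8]]]
side [[[298.8, 203.7], [311.7, 198.5], [319.6, 195.3]], [[298.5, 203.3], [310.6, 197.3], [318.1, 193.6]], [[298.1, 202.9], [309.4, 196.2], [316.4, 192.0]], [[297.2, 202.2], [306.7, 194.1], [312.5, 189.2]]]
```

View pics/ab4.png

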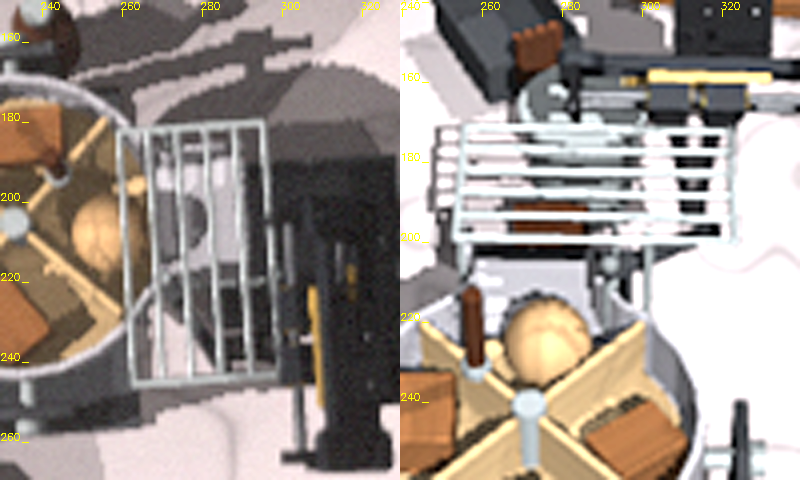

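The push force jumped from about 2 N to 10 N with no further travel, so the gate is at its end stop. The picture shows the spout clear in front of the ball, with the lever lying towards -x. Withdraw and go to the tipping bar.

Emit:
{"method": "arm_command", "body": {"rows": [{"hand":0,"dx":2,"dy":-15,"dz":0,"ax":0,"ay":0,"az":0},{"hand":0,"dx":1,"dy":-30,"dz":0,"ax":0,"ay":0,"az":0},{"hand":0,"dx":0,"dy":-35,"dz":0,"ax":0,"ay":0,"az":0},{"hand":0,"dx":0,"dy":-20,"dz":10,"ax":0,"ay":0,"az":0},{"hand":0,"dx":0,"dy":0,"dz":30,"ax":-0.122,"ay":-0.004,"az":0},{"hand":0,"dx":0,"dy":0,"dz":30,"ax":-0.122,"ay":-0.004,"az":0},{"hand":0,"dx":0,"dy":0,"dz":30,"ax":-0.122,"ay":-0.004,"az":0},{"hand":0,"dx":0,"dy":0,"dz":30,"ax":-0.122,"ay":-0.004,"az":0}]}}

```text
t: 15.17
tool_pos: [0.4927, -0.1221, 0.3717]
tcp_rot: [-179.8, -20.7, 91.5]
force: [0.8, 0.7, 0.4]
finger_gap: 0.006
grasp_force: 0.0
```

Emit:
{"method": "arm_command", "body": {"rows": [{"hand":0.36,"dx":0,"dy":0,"dz":15,"ax":-0.122,"ay":-0.004,"az":0},{"hand":0.36,"dx":0,"dy":0,"dz":10,"ax":-0.122,"ay":-0.004,"az":0},{"hand":0.36,"dx":0,"dy":0,"dz":0,"ax":-0.122,"ay":-0.004,"az":0},{"hand":0.36,"dx":7,"dy":30,"dz":0,"ax":0,"ay":0,"az":0.12},{"hand":0.36,"dx":7,"dy":30,"dz":0,"ax":0,"ay":0,"az":0.12},{"hand":0.36,"dx":7,"dy":30,"dz":0,"ax":0,"ay":0,"az":0.12},{"hand":0.36,"dx":7,"dy":30,"dz":0,"ax":0,"ay":0,"az":0.12},{"hand":0.36,"dx":7,"dy":30,"dz":0,"ax":0,"ay":0,"az":0.12}]}}

```text
t: 15.83
tool_pos: [0.5277, 0.0298, 0.3951]
tcp_rot: [-179.8, -0.0, 126.4]
force: [-0.1, -0.5, -0.7]
finger_gap: 0.355
grasp_force: 0.0
```

Emit:
{"method": "arm_command", "body": {"rows": [{"hand":0.36,"dx":7,"dy":33,"dz":0,"ax":0,"ay":0,"az":0.12},{"hand":0.36,"dx":7,"dy":33,"dz":0,"ax":0,"ay":0,"az":0.12},{"hand":0.36,"dx":7,"dy":33,"dz":0,"ax":0,"ay":0,"az":0.12},{"hand":0.36,"dx":7,"dy":33,"dz":0,"ax":0,"ay":0,"az":0.12},{"hand":0.36,"dx":7,"dy":33,"dz":0,"ax":0,"ay":0,"az":0.12},{"hand":0.36,"dx":7,"dy":33,"dz":0,"ax":0,"ay":0,"az":0.12},{"hand":0.36,"dx":7,"dy":33,"dz":0,"ax":0,"ay":0,"az":0.12},{"hand":0.36,"dx":5,"dy":15,"dz":0,"ax":0,"ay":0,"az":0.12}]}}

```text
t: 16.5
tool_pos: [0.5811, 0.2789, 0.3938]
tcp_rot: [-180.0, -0.2, -178.3]
force: [-0.5, 0.7, -0.4]
finger_gap: 0.357
grasp_force: 0.0
```

Emit:
{"method": "arm_command", "body": {"rows": [{"hand":0.36,"dx":6,"dy":8,"dz":-30,"ax":0,"ay":0,"az":0},{"hand":0.36,"dx":0,"dy":0,"dz":-30,"ax":0,"ay":0,"az":0},{"hand":0.36,"dx":0,"dy":0,"dz":-30,"ax":0,"ay":0,"az":0},{"hand":0.36,"dx":0,"dy":0,"dz":-10,"ax":0,"ay":0,"az":0},{"hand":0.36,"dx":0,"dy":0,"dz":0,"ax":0,"ay":0,"az":0}]}}

```text
t: 16.92
tool_pos: [0.5875, 0.281, 0.2919]
tcp_rot: [-179.8, -0.4, -179.0]
force: [0.1, -0.1, 0.1]
finger_gap: 0.36
grasp_force: 0.0
```

```bash
python3 - <<'E'
from h import *
p=[.5929382,.13573566,.03484045]
s=sense();print(s["t"],s["tool_pos"],s["tcp_rot"])
im=capture("wrist");cv2.imwrite("pics/w5.png",im)
pts=[(x,150+d,235) for x in (-60,-45,60,45) for d in (-8,8)]
print(proj("wrist",tw(p,pts)).round(0).tolist(), "below tool",proj("wrist",[[*s["tool_pos"][:2],.235]]).round(0))
b=im.astype(int);m=(b[:,:,2]>b[:,:,0]*1.7)&(b[:,:,2]>60)&(b[:,:,2]>1.4*b[:,:,1])
n,l,st,c=cv2.connectedComponentsWithStats(m.astype(np.uint8))
print([(st[i].tolist(),c[i].round(0).tolist()) for i in range(1,n) if st[i,4]>150])
E
```

```text
16.9167 [0.58751211 0.28097957 0.2918775 ] [-179.76084175   -0.35085216 -178.97295804]
[[274.0, 140.0], [296.0, 140.0], [275.0, 161.0], [297.0, 161.0], [278.0, 290.0], [298.0, 290.0], [278.0, 273.0], [297.0, 273.0]] below tool [[281. 219.]]
[([492, 0, 64, 252, 3146], [523.0, 125.0]), ([467, 12, 65, 240, 4769], [498.0, 129.0]), ([448, 29, 51, 210, 3359], [472.0, 130.0]), ([437, 42, 36, 186, 1447], [454.0, 134.0]), ([528, 81, 28, 102, 255], [541.0, 128.0]), ([66, 88, 89, 88, 4250], [111.0, 131.0]), ([280, 143, 19, 109, 1894], [289.0, 196.0]), ([170, 189, 49, 41, 791], [196.0, 206.0]), ([73, 280, 25, 36, 554], [85.0, 300.0]), ([284, 280, 15, 18, 238], [291.0, 288.0]), ([485, 280, 33, 21, 295], [500.0, 288.0])]
```

The bar is seen at columns 280–298, so 6 mm further +y than the TCP. Correct that and descend.

Emit:
{"method": "arm_command", "body": {"rows": [{"hand":0.36,"dx":0,"dy":6,"dz":-15,"ax":0,"ay":0,"az":0.015},{"hand":0.36,"dx":0,"dy":0,"dz":-20,"ax":0,"ay":0,"az":0},{"hand":0.36,"dx":0,"dy":0,"dz":-20,"ax":0,"ay":0,"az":0},{"hand":0.36,"dx":0,"dy":0,"dz":-13,"ax":0,"ay":0,"az":0},{"hand":0.36,"dx":0,"dy":0,"dz":0,"ax":0,"ay":0,"az":0}]}}

```text
t: 17.38
tool_pos: [0.5878, 0.2884, 0.2256]
tcp_rot: [-179.9, -0.1, -178.1]
force: [-0.2, -0.1, -0.1]
finger_gap: 0.355
grasp_force: 0.0
```

Emit:
{"method": "arm_command", "body": {"rows": [{"hand":0,"dx":0,"dy":0,"dz":0,"ax":0,"ay":0,"az":0},{"hand":0,"dx":0,"dy":0,"dz":0,"ax":0,"ay":0,"az":0},{"hand":0,"dx":0,"dy":0,"dz":0,"ax":0,"ay":0,"az":0},{"hand":0,"dx":0,"dy":0,"dz":0,"ax":0,"ay":0,"az":0},{"hand":0,"dx":0,"dy":0,"dz":0,"ax":0,"ay":0,"az":0}], "force": 45}}

```text
t: 17.8
tool_pos: [0.5892, 0.2845, 0.2288]
tcp_rot: [-179.6, -0.0, -178.3]
force: [-2.5, -9.3, 2.8]
finger_gap: 0.167
grasp_force: 45.0
```

```bash
python3 - <<'E'
import numpy as np
# bar-held TCP about pivot (y=0,z=180): grasp (150,235) -> TCP offset (0,-16) fixed in cradle frame
th=np.linspace(0,.57,17);r=np.array([150,223.-180])
P=np.c_[r[0]*np.cos(th)-r[1]*np.sin(th),r[0]*np.sin(th)+r[1]*np.cos(th)];print(np.diff(P,axis=0).round(1).tolist(),th[1])
E
```

```text
[[-1.6, 5.3], [-1.8, 5.3], [-2.0, 5.2], [-2.2, 5.1], [-2.4, 5.0], [-2.5, 4.9], [-2.7, 4.8], [-2.9, 4.7], [-3.1, 4.6], [-3.2, 4.5], [-3.4, 4.4], [-3.5, 4.3], [-3.7, 4.2], [-3.8, 4.0], [-4.0, 3.9], [-4.1, 3.7]] 0.035625
```

Bar gripped (14.5 mm gap, 45 N). Tip along the arc.

Emit:
{"method": "arm_command", "body": {"rows": [{"hand":0,"dx":0,"dy":-1.6,"dz":5.3,"ax":0.0356,"ay":0.001,"az":0},{"hand":0,"dx":0,"dy":-1.8,"dz":5.3,"ax":0.0356,"ay":0.001,"az":0},{"hand":0,"dx":0,"dy":-2.0,"dz":5.2,"ax":0.0356,"ay":0.001,"az":0},{"hand":0,"dx":0,"dy":-2.2,"dz":5.1,"ax":0.0356,"ay":0.001,"az":0},{"hand":0,"dx":0,"dy":-2.4,"dz":5.0,"ax":0.0356,"ay":0.001,"az":0}]}}

```text
t: 18.22
tool_pos: [0.5895, 0.2755, 0.2514]
tcp_rot: [170.0, 0.0, -178.2]
force: [2.6, -2.2, -13.1]
finger_gap: 0.169
grasp_force: 45.0
```

Emit:
{"method": "arm_command", "body": {"rows": [{"hand":0,"dx":0,"dy":-2.5,"dz":4.9,"ax":0.0356,"ay":0.001,"az":0},{"hand":0,"dx":0,"dy":-2.7,"dz":4.8,"ax":0.0356,"ay":0.001,"az":0},{"hand":0,"dx":0,"dy":-2.9,"dz":4.7,"ax":0.0356,"ay":0.001,"az":0},{"hand":0,"dx":0,"dy":-3.1,"dz":4.6,"ax":0.0356,"ay":0.001,"az":0},{"hand":0,"dx":0,"dy":-3.2,"dz":4.5,"ax":0.0356,"ay":0.001,"az":0}]}}

```text
t: 18.63
tool_pos: [0.59, 0.2609, 0.2749]
tcp_rot: [159.8, 0.2, -178.3]
force: [6.5, 0.1, -14.8]
finger_gap: 0.165
grasp_force: 45.0
```

Emit:
{"method": "arm_command", "body": {"rows": [{"hand":0,"dx":0,"dy":-3.4,"dz":4.4,"ax":0.0356,"ay":0.001,"az":0},{"hand":0,"dx":0,"dy":-3.5,"dz":4.3,"ax":0.0356,"ay":0.001,"az":0},{"hand":0,"dx":0,"dy":-3.7,"dz":4.2,"ax":0.0356,"ay":0.001,"az":0},{"hand":0,"dx":0,"dy":-3.8,"dz":4.0,"ax":0.0356,"ay":0.001,"az":0},{"hand":0,"dx":0,"dy":0,"dz":0,"ax":0,"ay":0,"az":0},{"hand":0,"dx":0,"dy":0,"dz":0,"ax":0,"ay":0,"az":0},{"hand":0,"dx":0,"dy":0,"dz":0,"ax":0,"ay":0,"az":0},{"hand":0,"dx":0,"dy":0,"dz":0,"ax":0,"ay":0,"az":0}]}}

```text
t: 19.3
tool_pos: [0.5906, 0.2457, 0.2923]
tcp_rot: [151.9, 0.3, -178.4]
force: [3.8, -7.7, -6.2]
finger_gap: 0.166
grasp_force: 45.0
```

```bash
python3 - <<'E'
from h import *
p=[.5929382,.13573566,.03484045]
for n in("top","side"): cv2.imwrite(f"pics/{n}6.png",capture(n))
P=tw(p,[(0,-220,30),(-50,-270,30),(50,-170,30)]);print(proj("top",P).round(0).tolist(),proj("side",P).round(0).tolist(),sense()["t"])
crop("pics/top6.png","pics/a.png",190,150,360,270,2.2); crop("pics/side6.png","pics/b.png",215,130,365,250,2.2)
a,b=cv2.imread("pics/a.png"),cv2.imread("pics/b.png");cv2.imwrite("pics/ab6.png",np.hstack([a,b]))
E
```

```text
[[305.0, 210.0], [322.0, 223.0], [289.0, 196.0]] [[276.0, 226.0], [293.0, 215.0], [260.0, 239.0]] 19.4
```

View pics/ab6.png

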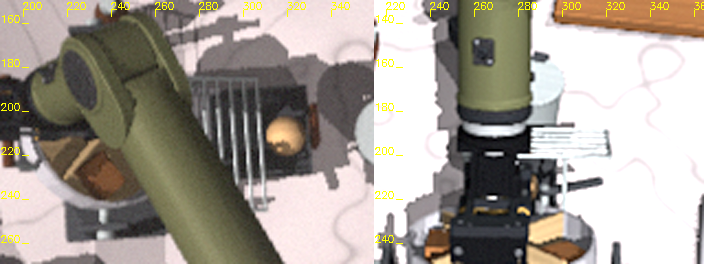

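The ball lies in the pan at about (319,210), against the far wall and roughly 45 mm from the middle. The plate is at (333,207), so the pan has not moved. Tip back level.

Emit:
{"method": "arm_command", "body": {"rows": [{"hand":0,"dx":0,"dy":3.8,"dz":-4.0,"ax":-0.0356,"ay":-0.001,"az":0},{"hand":0,"dx":0,"dy":3.7,"dz":-4.2,"ax":-0.0356,"ay":-0.001,"az":0},{"hand":0,"dx":0,"dy":3.5,"dz":-4.3,"ax":-0.0356,"ay":-0.001,"az":0},{"hand":0,"dx":0,"dy":3.4,"dz":-4.4,"ax":-0.0356,"ay":-0.001,"az":0},{"hand":0,"dx":0,"dy":3.2,"dz":-4.5,"ax":-0.0356,"ay":-0.001,"az":0},{"hand":0,"dx":0,"dy":3.1,"dz":-4.6,"ax":-0.0356,"ay":-0.001,"az":0},{"hand":0,"dx":0,"dy":2.9,"dz":-4.7,"ax":-0.0356,"ay":-0.001,"az":0}]}}

```text
t: 19.98
tool_pos: [0.5898, 0.2686, 0.2634]
tcp_rot: [166.4, 0.1, -178.3]
force: [-2.4, -13.5, 1.8]
finger_gap: 0.171
grasp_force: 45.0
```

Emit:
{"method": "arm_command", "body": {"rows": [{"hand":0,"dx":0,"dy":2.7,"dz":-4.8,"ax":-0.0356,"ay":-0.001,"az":0},{"hand":0,"dx":0,"dy":2.5,"dz":-4.9,"ax":-0.0356,"ay":-0.001,"az":0},{"hand":0,"dx":0,"dy":2.4,"dz":-5.0,"ax":-0.0356,"ay":-0.001,"az":0},{"hand":0,"dx":0,"dy":2.2,"dz":-5.1,"ax":-0.0356,"ay":-0.001,"az":0},{"hand":0,"dx":0,"dy":2.0,"dz":-5.2,"ax":-0.0356,"ay":-0.001,"az":0},{"hand":0,"dx":0,"dy":1.8,"dz":-5.3,"ax":-0.0356,"ay":-0.001,"az":0},{"hand":0,"dx":0,"dy":1.6,"dz":-5.3,"ax":-0.0356,"ay":-0.001,"az":0},{"hand":0,"dx":0,"dy":0,"dz":0,"ax":0,"ay":0,"az":0}]}}

```text
t: 20.65
tool_pos: [0.5891, 0.2845, 0.2287]
tcp_rot: [-179.2, 0.1, -178.2]
force: [-1.4, -13.2, 2.7]
finger_gap: 0.167
grasp_force: 45.0
```

Emit:
{"method": "arm_command", "body": {"rows": [{"hand":0,"dx":0,"dy":0,"dz":-1.5,"ax":0,"ay":0,"az":0},{"hand":0,"dx":0,"dy":0,"dz":-1,"ax":0,"ay":0,"az":0},{"hand":0,"dx":0,"dy":0,"dz":0,"ax":0,"ay":0,"az":0},{"hand":0.36,"dx":0,"dy":0,"dz":0,"ax":0,"ay":0,"az":0},{"hand":0.36,"dx":0,"dy":0,"dz":0,"ax":0,"ay":0,"az":0},{"hand":0.36,"dx":0,"dy":0,"dz":0,"ax":0,"ay":0,"az":0},{"hand":0.36,"dx":0,"dy":0,"dz":0,"ax":0,"ay":0,"az":0}]}}

```text
t: 21.23
tool_pos: [0.5883, 0.291, 0.2268]
tcp_rot: [179.9, 0.1, -178.0]
force: [0.4, 0.7, 0.3]
finger_gap: 0.339
grasp_force: 0.0
```

Emit:
{"method": "arm_command", "body": {"rows": [{"hand":0.36,"dx":0,"dy":0,"dz":0,"ax":0,"ay":0,"az":0},{"hand":0.36,"dx":0,"dy":0,"dz":15,"ax":0,"ay":0,"az":0},{"hand":0.36,"dx":0,"dy":0,"dz":30,"ax":0,"ay":0,"az":0},{"hand":0.36,"dx":0,"dy":0,"dz":40,"ax":0,"ay":0,"az":0},{"hand":0.36,"dx":0,"dy":0,"dz":40,"ax":0,"ay":0,"az":0},{"hand":0.36,"dx":-20,"dy":35,"dz":0,"ax":0,"ay":0,"az":0},{"hand":0.36,"dx":-20,"dy":35,"dz":0,"ax":0,"ay":0,"az":0},{"hand":0.36,"dx":0,"dy":0,"dz":0,"ax":0,"ay":0,"az":0}]}}

```text
t: 21.9
tool_pos: [0.5404, 0.3694, 0.3519]
tcp_rot: [179.6, -0.1, -177.2]
force: [-2.2, 0.6, -0.5]
finger_gap: 0.363
grasp_force: 0.0
```

```bash
python3 - <<'E'
from h import *
p=[.5929382,.13573566,.03484045]
s=sense();print(s["t"],s["tool_pos"],s["force"])
im={n:capture(n) for n in("top","side")}
for n in im: cv2.imwrite(f"pics/{n}7.png",im[n])
# guard/bar/plate unchanged vs. earlier level pictures (side4/side0), ball blob
a=cv2.cvtColor(im["top"],cv2.COLOR_BGR2HSV)
m=cv2.inRange(a,(8,70,120),(28,200,255)); n,l,st,c=cv2.connectedComponentsWithStats(m)
print([(st[i].tolist(),c[i].round(0).tolist()) for i in range(1,n) if st[i,4]>60 and 180<c[i][0]<350 and 150<c[i][1]<280])
for nm,u in (("top","top2"),("side","side0")):
    r=cv2.imread(f"pics/{u}.png")
    x0,y0,x1,y1=(258,175,303,248) if nm=="top" else (240,165,330,205)
    g=[cv2.cvtColor(i,6)[y0:y1,x0:x1] for i in (im[nm],r)]
    res=cv2.matchTemplate(cv2.cvtColor(im[nm],6)[y0-6:y1+6,x0-6:x1+6],g[1],cv2.TM_CCOEFF_NORMED);print(nm,cv2.minMaxLoc(res)[1::2])
E
```

```text
21.9 [0.54035555 0.36937928 0.35188002] [-2.22318075  0.6255828  -0.47015386]
[([225, 175, 20, 9, 68], [234.0, 178.0]), ([244, 217, 16, 23, 125], [253.0, 227.0])]
top (0.7151233553886414, (6, 6))
side (0.1116473525762558, (0, 0))
```

```bash
python3 - <<'E'
from h import *
a,b=[cv2.imread(f"pics/top{k}.png")  for k in (6,7)]
for i in (a,b):
    m=cv2.inRange(cv2.cvtColor(i,cv2.COLOR_BGR2HSV),(5,50,60),(30,255,255))[190:230,270:330]
    n,l,st,c=cv2.connectedComponentsWithStats(m);k=1+np.argmax(st[1:,4]) if n>1 else 0
    print(n,(st[k][:2]+[270,190]).tolist(),st[k][2:].tolist(),c[k]+[270,190],i[210,319],i[207,300])
r=cv2.imread("pics/side0.png")
for bx in ((236,283,300,296),(300,165,325,205),(285,185,325,203)):
    x0,y0,x1,y1=bx;s=cv2.imread("pics/side7.png");t=r[y0:y1,x0:x1]
    print(bx,cv2.minMaxLoc(cv2.matchTemplate(s[y0-6:y1+6,x0-6:x1+6],t,cv2.TM_CCOEFF_NORMED))[1::2])
p=[.5929382,.13573566,.03484045]
print(back("top",c[k]+[270,190],.034)-tw(p,[0,-220,0])[0])
E
```

```text
6 [311, 203] [18, 18, 233] [319.08583691 211.22746781] [ 97 136 173] [36 32 32]
2 [312, 204] [16, 17, 193] [319.95854922 212.32124352] [50 66 85] [33 36 37]
(236, 283, 300, 296) (0.14199841022491455, (9, 6))
(300, 165, 325, 205) (0.07187032699584961, (3, 6))
(285, 185, 325, 203) (-0.053264401853084564, (12, 12))
[-0.01130008 -0.0474666   0.034     ]
```

```bash
python3 -c "
from bench import *
print(sign_off())"
```

```text
the job is handed in; nothing more can be done
None
```

I handed the job in at about 22 s of robot time: the last images show the ball in the pan under the spout and the carousel back level. I set the gate by feeling its end stop and did not look at it again after tipping; sign-off returned no verdict.

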